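Find the concealed battery-door release on the packing scale

ROBOT

A 6-joint arm with a two-finger parallel gripper is mounted at the origin on the work surface. World frame = base frame: x ahead of the robot, y to its left, z up, the work surface at z = 0. Lengths are in m, angles in rad, forces in N, time in s.
With the tool pointing down it reaches from about 0.3 to 0.85 m from the base axis. Payload 5.4 kg.
Tool frame: the origin (TCP) lies at the very end of the fingers, on their centre line; the grasp point (between the pads) lies 19 mm behind it (bot.grasp_offset is the distance from the TCP to the grasp point, in m); z points along the fingers, y is the line along which they close (so a half turn about z gives the same grasp; the last joint's range is limited). The gripper opens to 85 mm and grips with 20 to 120 N. Pads are 22 mm wide; open, the fingers measure 114 mm over their backs; the gripper's body (76 mm by 85 mm) begins 54 mm behind the grasp point. The pads swing forward as they close: fully open they stand 13 mm farther back than shut.
Start: joints at [-1.332, 0.158, 1.597, -0, 1.386, -0.21], TCP at [0.249, -0.518, 0.231] pointing down, gripper open.
Joint ranges: [-2.91, 2.91], [-0.94, 2.29], [0.18, 2.7], [-1.29, 4.43], [0.17, 2.64], [-3, 3]. Speed limits (rad/s): [2.57, 2.57, 3.14, 3.14, 3.14, 3.14].

INTERFACE

Orientations are given as a unit quaternion [x, y, z, w].
In Python, from bench import bot gives the robot as it stands.
- The arm moves only by the shell command python3 -m creep 'ROWS' [OPENING] [FORCE]. ROWS is JSON, a list of rows, each an object of numbers: "tx", "ty", "tz": the shift along the world's x, y, z in m; "wx", "wy", "wz": the turn, a rotation vector about the world's x, y, z in degrees. A call has 1 to 10 rows; each row is the pose to reach, as a shift and turn from the pose commanded when the call began; what a row does not reach only later rows make up. A row lasts 1/8 s, in which the tool goes at most 62.5 mm and 10.7 degrees, less where a joint would pass 70% of its speed; a pose out of reach is approached as far as the arm can. A call with a gripper value outside its range is refused whole. OPENING is the opening, from -1 (shut) to 1 (fully open), set as the call begins (- or left out, the last holds). The fingers move at their own pace and stop on an object; FORCE is the grip in N (left out, the last holds). Time passes only in rows, so rows that repeat a pose let the fingers close. It gives the time, the measured TCP pose, the force, the opening and the grip force at its end, in the units of the state.
- bot.read_state(): the state, without advancing time (a new reading comes with each control period).
- bot.read_camera(name): name is "scene" or "top"; returns the picture (420x560x3 uint8, red, green, blue); there is no depth.
- bot.get_calibration(name): a dict with "vfov" (degrees; the focal length in pixels is half the picture's height over the tangent of half this angle, whatever the lens; pixels are square), "cx", "cy" (the principal point, pixels), "rvec" (rotation vector, rad) and "tvec" (3), from world to camera coordinates, as OpenCV has them. Camera axes: x right, y down, z forward; pixel columns grow to the right and rows downward; lengths in m; the calibration is good to about 2 mm. A picture is of the moment at which its call begins. get_calibration takes no time and is no camera call.
- bot.close_job(): hands the job in; it is judged then, once.
Trained networks look in the newest picture that a camera, given by its name, has taken for a name from the list of things; names that differ only in an ending like _2 or _b are one class to them, and where a whole thing is asked for, a point or a joint stands for the part that bears it (a point fixed in the world has none). Each returns a list of dicts, best first, with "confidence" (0 to 1); they miss things now and then, are a little off and sometimes report something else, mostly with a low value. They report only what shows in the picture. A call takes as long as a camera call.
- bot.search_frame(label, camera): "centre" ([column, row] as shares, 0 to 1, of the picture: columns of its width, rows of its height, amid what is visible of it).
- bot.regions_of(label, camera): "mask" (420x560 bool, what is visible of it) and "centre" ([column, row] as shares, 0 to 1, of the picture: columns of its width, rows of its height, amid what is visible of it).
The state is a dict: "t": time; "joint_pos": joint angles; "joint_velocities": joint speeds; "effort": joint torques, N m; "eef_pos": TCP position; "tcp_rot": TCP orientation; "wrist_force": force on the tool from outside, world axes, zero at the start; "ft_torque": the same for the moment, N m; "gripper_width": opening from 0.0 (shut) to 1.0 (fully open); "grip_force": force on a finger pad.
Only numpy, scipy, OpenCV 4.12 (cv2) and the standard library are available. Lean on these libraries where they do the work, as an engineer would, in place of code of your own. Each camera call takes 0.05 s, during which the arm holds its last target. There are 200 camera calls.

TASK

The battery door of the packing scale is opened by a hidden release: one of the four identical square plates set into the front of the scale's top gives way when pressed, and the other three are fixed blanks. Feel across the plates with gentle presses of the closed fingertips until you find the one that gives, push it fully in so that the battery door pops ajar, and finish while still holding it in. Leave the door itself and the things standing around alone, and do not lift anything.

Things in the scene. Friction and masses are not known exactly. Their poses are not given: they have to be found in the camera images.
- scale: The packing scale: low light-grey housing fixed on the table, 300 mm deep (x), 340 mm wide (y), flat top 60 mm above the table, turned up to 20 degrees. Origin: centre of its underside, at table height; x points away from its front edge (roughly away from the robot), y left, z up. Four plates lie along the front of its top; behind them a weighing platform (left) and the battery door (right).
- plate_row (a point): Middle of the row of plates, at the level of their faces (58 mm above the table, 2 mm below the scale's top); axes as the scale's. Four identical dark grey plates, each 46 mm square in a 48 mm well, have their centres at y = -99, -33, +33, +99 mm from here (x = 0). Three are rigid blanks; the release is at any of the four places, drawn anew each time.
- catch (a joint): How far the release plate is pushed in, m: 0 = out (level with the blanks), 0.008 = fully in, at its stop. Sprung: it begins to give at about 2 N, reaches the stop with about 4.5 N, and comes back up when let go. The value does not tell which plate it is.
- hatch: The battery door: dark grey flap 121 x 136 x 6 mm, closed flush with the scale's top. Origin on its hinge, middle of the edge nearest the plates (67 mm behind their centres); x along the door away from the plates, z out of its face. As the release goes in its far edge rises, to 0.28 rad (33 mm) when fully in; it shuts when the release is let go. Not to be touched.
- platform (a point): Centre of the top of the steel weighing platform, 150 mm square, 76 mm above the table. A display head about 115 mm high stands behind it, 90 mm farther along the scale's x.
- cookie: A round brown cookie, 74 mm across, 20 mm thick, lying loose on the weighing platform; origin at the centre of its underside. Leave it alone.
- roll: A roll of paper labels standing on its end on the table to the right of the scale, 76 mm across, 50 mm high, with a 38 mm hole; origin at the centre of its underside. Leave it alone.
- jar: A white plastic jar with a metal lid standing on the table to the left of the scale, 70 mm across, 86 mm high; origin at the centre of its underside. Leave it alone.

How it is judged:
By the outcome, as a careful person would: the job done as asked, in the order asked, and still so for the second after the job is handed in, while the arm keeps its last pose, push and grip.
It also fails if it takes over 48 s, if anything falls off the work surface, if the arm or the gripper's body presses on something with over 40 N, if the wrist force passes 120 N, or if a joint passes its speed limit or range.

## Working session

There is one attempt and no reset: what is moved stays moved. The work goes in short steps, Python scripts to look and compute and a shell command to move; the robot and the scene stay as the last step left them, time stands still between calls to the robot, and variables do not carry over. Pictures are saved under pics/ and viewed, at most 10 in all, crops included, and the job is handed in when it is done.

```bash
mkdir -p pics
cat > h.py <<'E'
import numpy as np,cv2
from bench import bot
def cal(n):
    c=bot.get_calibration(n);f=210/np.tan(np.radians(c['vfov'])/2)
    return np.array([[f,0,c['cx']],[0,f,c['cy']],[0,0,1]]),np.array(c['rvec'],float),np.array(c['tvec'],float),c
def back(n,uv,z):
    K,r,t,c=cal(n);R=cv2.Rodrigues(r)[0]
    d=R.T@np.linalg.inv(K)@np.array([uv[0],uv[1],1.]);o=-R.T@t
    return o+d*(z-o[2])/d[2]
def proj(n,P):
    K,r,t,c=cal(n);return cv2.projectPoints(np.array(P,float).reshape(-1,1,3),r,t,K,None)[0].reshape(-1,2)
E
python3 - <<'E'
from h import *
for n in('top','scene'):
    im=bot.read_camera(n);cv2.imwrite(f'pics/{n}0.png',im[:,:,::-1]);print(n,cal(n)[3])
    for l,z in(('plate_row',.058),('hatch',.06),('platform',.076),('scale',.06),('roll',.05),('jar',.086)):
        for d in bot.regions_of(l,n)[:4]:
            uv=np.array(d['centre'])*[560,420];print(l,round(d['confidence'],2),uv.round(),back(n,uv,z).round(3),d['mask'].sum())
print(bot.read_state())
E
```

```text
top {'vfov': 54.66376247770109, 'cx': 287.6811998898101, 'cy': 205.8062579241905, 'rvec': array([ 2.2184493 , -2.17143619,  0.10218898]), 'tvec': array([0.00412881, 0.60227462, 0.93148863])}
plate_row 0.71 [325. 182.] [ 0.655 -0.066  0.058] 17169
hatch 0.65 [357. 166.] [ 0.693 -0.138  0.06 ] 3186
hatch 0.36 [324. 180.] [ 0.659 -0.062  0.06 ] 17657
hatch 0.21 [219. 254.] [0.488 0.168 0.06 ] 831
platform 0.9 [324. 180.] [ 0.657 -0.062  0.076] 17494
scale 0.7 [321. 181.] [ 0.658 -0.056  0.06 ] 17672
roll 0.76 [436. 183.] [ 0.659 -0.324  0.05 ] 1024
jar 0.74 [218. 253.] [0.491 0.166 0.086] 909
scene {'vfov': 46.12993476578235, 'cx': 273.71561803760596, 'cy': 201.40077150637595, 'rvec': array([ 2.04651678,  0.83928048, -0.45086298]), 'tvec': array([-0.43044161, -0.15309625,  1.5597902 ])}
plate_row 0.76 [266. 256.] [ 0.693 -0.108  0.058] 15118
hatch 0.71 [256. 263.] [ 0.694 -0.141  0.06 ] 2619
hatch 0.21 [286. 177.] [0.503 0.153 0.06 ] 793
platform 0.77 [269. 257.] [ 0.714 -0.122  0.076] 15081
scale 0.76 [265. 253.] [ 0.686 -0.104  0.06 ] 15150
roll 0.85 [174. 315.] [ 0.682 -0.341  0.05 ] 1494
roll 0.48 [268. 255.] [ 0.686 -0.097  0.05 ] 15199
jar 0.69 [286. 177.] [0.532 0.123 0.086] 805
{'t': 0.7, 'joint_pos': array([-1.33209892e+00,  1.58366216e-01,  1.59697961e+00,  4.29324733e-05,
        1.38619661e+00, -2.10129281e-01]), 'joint_velocities': array([-8.28281675e-04, -1.27430783e-03, -3.67342102e-04, -5.89168420e-04,
       -6.45591811e-06, -2.29579971e-04]), 'effort': array([-3.25475194e-04, -3.95921409e+01, -3.31637228e+01, -2.75452803e-04,
        4.70000978e-04,  5.43205246e-06]), 'eef_pos': array([ 0.2494748 , -0.51805942,  0.23132837]), 'tcp_rot': array([9.74925702e-01, 2.22530613e-01, 2.14580979e-05, 2.48039364e-05]), 'wrist_force': array([-0.14636706, -0.60878195,  0.90924639]), 'ft_torque': array([-0.00362748,  0.04138154,  0.0050164 ]), 'grip_force': 0.0, 'gripper_width': 1.0031532297544037}
```

View pics/top0.png

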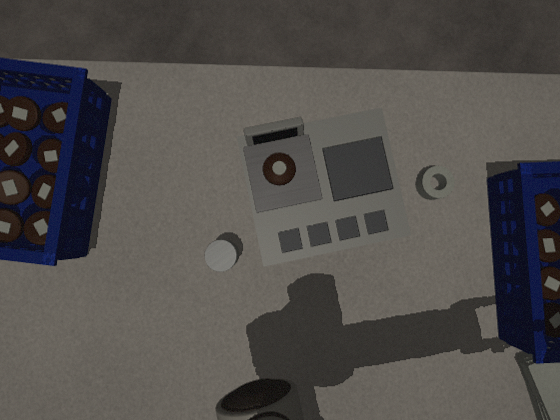

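View pics/scene0.png

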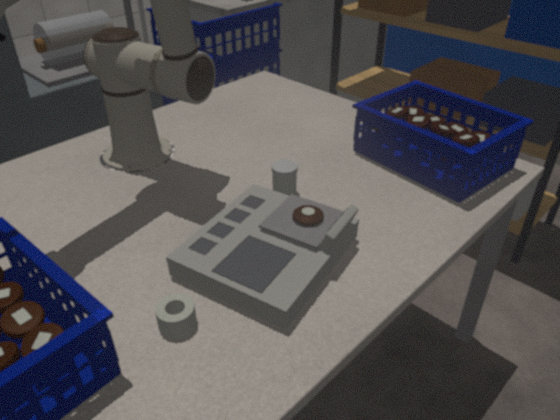

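The top view shows the four plates at about (290,240), (319,234), (347,228) and (376,222), with the hatch at (358,168), the jar at (221,255) and the roll at (435,182). Next I'll refine the plate centres.

Run:
```python
from h import *
im=cv2.cvtColor(cv2.imread('pics/top0.png'),6)
P=[]
for u,v in((290,240),(319,234),(347,228),(376,222)):
    w=im[v-18:v+19,u-18:u+19];m=((w<(int(np.median(im[v-4:v+5,u-4:u+5]))+np.percentile(w,80))/2)).astype(np.uint8)
    n,l,s,c=cv2.connectedComponentsWithStats(m);k=l[18,18]
    uv=c[k]+[u-18,v-18];p=back('top',uv,.058);P.append(p);print(uv.round(1),s[k],p.round(4))
P=np.array(P);d=P[0]-P[3];print(np.linalg.norm(np.diff(P,axis=0),axis=1),P.mean(0),'yaw',np.degrees(np.arctan2(-d[0],d[1])))
y=np.arctan2(-d[0],d[1]);X=np.array([np.cos(y),np.sin(y)]);Y=np.array([-X[1],X[0]])
for k in(99,33,-33,-99):
    q=P.mean(0)[:2]+Y*k/1000;print(k,q.round(4),proj('scene',[*q,.058]).round())
```

```text
[289.9 239.9] [  6   6  25  25 468] [0.5228 0.0113 0.058 ]
[318.6 233.8] [  5   6  26  25 471] [ 0.5379 -0.0531  0.058 ]
[347.2 227.7] [  6   6  25  25 464] [ 0.553  -0.1175  0.058 ]
[375.8 221.6] [  6   6  25  25 460] [ 0.568 -0.182  0.058]
[0.06618233 0.06607759 0.06624717] [ 0.54542077 -0.08532476  0.058     ] yaw 13.172837599331453
99 [0.5229 0.0111] [[253. 202.]]
33 [ 0.5379 -0.0532] [[237. 216.]]
-33 [ 0.5529 -0.1175] [[221. 230.]]
-99 [ 0.568  -0.1817] [[203. 246.]]
```

```bash
python3 -m creep '[{"tx":0.02,"ty":0.06,"wz":-3},{"tx":0.04,"ty":0.115,"wz":-6},{"tx":0.07,"ty":0.165,"wz":-9},{"tx":0.11,"ty":0.21,"wz":-12.5},{"tx":0.155,"ty":0.25,"wz":-12.5},{"tx":0.2,"ty":0.285,"wz":-12.5},{"tx":0.245,"ty":0.31,"wz":-12.5},{"tx":0.285,"ty":0.33,"wz":-12.5},{"tx":0.319,"ty":0.336,"tz":-0.03,"wz":-12.5},{"tx":0.319,"ty":0.336,"tz":-0.08,"wz":-12.5}]' -1 30
```

```text
validation failed for argument at $[0]...
```

```bash
python3 -m creep '[{"tx":0.02,"ty":0.06,"tz":0,"wx":0,"wy":0,"wz":-3},{"tx":0.04,"ty":0.115,"tz":0,"wx":0,"wy":0,"wz":-6},{"tx":0.07,"ty":0.165,"tz":0,"wx":0,"wy":0,"wz":-9},{"tx":0.11,"ty":0.21,"tz":0,"wx":0,"wy":0,"wz":-12.5},{"tx":0.155,"ty":0.25,"tz":0,"wx":0,"wy":0,"wz":-12.5},{"tx":0.2,"ty":0.285,"tz":0,"wx":0,"wy":0,"wz":-12.5},{"tx":0.245,"ty":0.31,"tz":0,"wx":0,"wy":0,"wz":-12.5},{"tx":0.285,"ty":0.33,"tz":0,"wx":0,"wy":0,"wz":-12.5},{"tx":0.319,"ty":0.336,"tz":-0.03,"wx":0,"wy":0,"wz":-12.5},{"tx":0.319,"ty":0.336,"tz":-0.08,"wx":0,"wy":0,"wz":-12.5}]' -1 30
```

```text
t: 1.95
eef_pos: [0.572, -0.1821, 0.1525]
tcp_rot: [0.993, 0.116, 0.003, 0.002]
wrist_force: [0.8, -0.1, -0.5]
gripper_width: 0.004
grip_force: 0.0
```

```bash
python3 -m creep '[{"tx":0,"ty":0,"tz":-0.05,"wx":0,"wy":0,"wz":0},{"tx":0,"ty":0,"tz":-0.075,"wx":0,"wy":0,"wz":0},{"tx":0,"ty":0,"tz":-0.083,"wx":0,"wy":0,"wz":0},{"tx":0,"ty":0,"tz":-0.083,"wx":0,"wy":0,"wz":0}]'
python3 - <<'E'
from h import *
s=bot.read_state();print(s['eef_pos'],s['wrist_force'])
im=bot.read_camera('scene');cv2.imwrite('pics/s1.png',cv2.resize(im[150:300,120:320,::-1],None,fx=4,fy=4))
E
```

```text
t: 2.45
eef_pos: [0.5688, -0.1822, 0.0688]
tcp_rot: [0.993, 0.115, 0.0, 0.0]
wrist_force: [-0.2, -0.0, 0.4]
gripper_width: 0.0
grip_force: 0.0
[ 0.56876029 -0.18222758  0.06876334] [-0.20766758 -0.00426464  0.44617473]
```

View pics/s1.png

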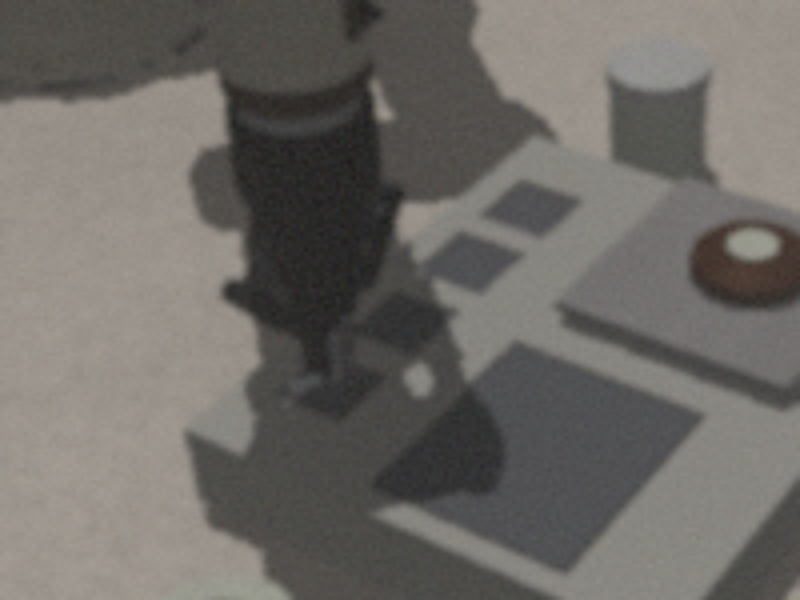

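The fingertips are just above the rightmost plate, at about (325,385) in the crop. Now I'll press gently.

```bash
python3 -m creep '[{"tx":0,"ty":0,"tz":-0.005,"wx":0,"wy":0,"wz":0},{"tx":0,"ty":0,"tz":-0.008,"wx":0,"wy":0,"wz":0},{"tx":0,"ty":0,"tz":-0.010,"wx":0,"wy":0,"wz":0},{"tx":0,"ty":0,"tz":-0.010,"wx":0,"wy":0,"wz":0}]'; python3 -m creep '[{"tx":0,"ty":0,"tz":-0.001,"wx":0,"wy":0,"wz":0},{"tx":0,"ty":0,"tz":-0.001,"wx":0,"wy":0,"wz":0}]'
```

```text
t: 3.0
eef_pos: [0.5684, -0.182, 0.0583]
tcp_rot: [0.993, 0.115, -0.0, -0.0]
wrist_force: [-0.8, -1.1, 1.1]
gripper_width: -0.001
grip_force: 0.0
t: 3.25
eef_pos: [0.5686, -0.1821, 0.058]
tcp_rot: [0.993, 0.115, -0.0, 0.0]
wrist_force: [-2.2, 0.0, 4.1]
gripper_width: -0.001
grip_force: 2.5
```

```bash
python3 -m creep '[{"tx":0,"ty":0,"tz":-0.001,"wx":0,"wy":0,"wz":0},{"tx":0,"ty":0,"tz":-0.001,"wx":0,"wy":0,"wz":0}]'
```

```text
t: 3.5
eef_pos: [0.5686, -0.1821, 0.058]
tcp_rot: [0.993, 0.115, -0.0, 0.0]
wrist_force: [-5.6, 2.4, 11.6]
gripper_width: -0.003
grip_force: 5.8
```

The rightmost plate is rigid. On to the next one.

```bash
python3 -m creep '[{"tx":0,"ty":0,"tz":0.014,"wx":0,"wy":0,"wz":0},{"tx":-0.008,"ty":0.032,"tz":0.016,"wx":0,"wy":0,"wz":0},{"tx":-0.015,"ty":0.0643,"tz":0.016,"wx":0,"wy":0,"wz":0},{"tx":-0.015,"ty":0.0643,"tz":0.016,"wx":0,"wy":0,"wz":0},{"tx":-0.015,"ty":0.0643,"tz":0.008,"wx":0,"wy":0,"wz":0},{"tx":-0.015,"ty":0.0643,"tz":0.003,"wx":0,"wy":0,"wz":0},{"tx":-0.015,"ty":0.0643,"tz":0.001,"wx":0,"wy":0,"wz":0},{"tx":-0.015,"ty":0.0643,"tz":0.0,"wx":0,"wy":0,"wz":0},{"tx":-0.015,"ty":0.0643,"tz":0.0,"wx":0,"wy":0,"wz":0}]'
```

```text
t: 4.62
eef_pos: [0.5534, -0.1185, 0.058]
tcp_rot: [0.993, 0.115, -0.001, -0.0]
wrist_force: [-7.0, 3.0, 15.6]
gripper_width: 0.002
grip_force: 7.8
```

Also rigid. Next plate, a little lighter.

```bash
python3 -m creep '[{"tx":0,"ty":0,"tz":0.014,"wx":0,"wy":0,"wz":0},{"tx":-0.008,"ty":0.032,"tz":0.016,"wx":0,"wy":0,"wz":0},{"tx":-0.015,"ty":0.0643,"tz":0.016,"wx":0,"wy":0,"wz":0},{"tx":-0.015,"ty":0.0643,"tz":0.016,"wx":0,"wy":0,"wz":0},{"tx":-0.015,"ty":0.0643,"tz":0.008,"wx":0,"wy":0,"wz":0},{"tx":-0.015,"ty":0.0643,"tz":0.003,"wx":0,"wy":0,"wz":0},{"tx":-0.015,"ty":0.0643,"tz":0.0015,"wx":0,"wy":0,"wz":0},{"tx":-0.015,"ty":0.0643,"tz":0.0005,"wx":0,"wy":0,"wz":0},{"tx":-0.015,"ty":0.0643,"tz":0.0005,"wx":0,"wy":0,"wz":0}]'
```

```text
t: 5.75
eef_pos: [0.5385, -0.0543, 0.058]
tcp_rot: [0.993, 0.115, -0.001, 0.0]
wrist_force: [-6.6, 1.1, 13.3]
gripper_width: 0.0
grip_force: 6.4
```

Rigid again. On to the last plate, the leftmost, which I'll confirm by feel.

```bash
python3 -m creep '[{"tx":0,"ty":0,"tz":0.014,"wx":0,"wy":0,"wz":0},{"tx":-0.008,"ty":0.032,"tz":0.016,"wx":0,"wy":0,"wz":0},{"tx":-0.015,"ty":0.065,"tz":0.016,"wx":0,"wy":0,"wz":0},{"tx":-0.015,"ty":0.065,"tz":0.016,"wx":0,"wy":0,"wz":0},{"tx":-0.015,"ty":0.065,"tz":0.008,"wx":0,"wy":0,"wz":0},{"tx":-0.015,"ty":0.065,"tz":0.003,"wx":0,"wy":0,"wz":0},{"tx":-0.015,"ty":0.065,"tz":0.0015,"wx":0,"wy":0,"wz":0},{"tx":-0.015,"ty":0.065,"tz":0.0005,"wx":0,"wy":0,"wz":0},{"tx":-0.015,"ty":0.065,"tz":0.0005,"wx":0,"wy":0,"wz":0}]'
```

```text
t: 6.88
eef_pos: [0.5236, 0.0112, 0.0575]
tcp_rot: [0.993, 0.115, 0.0, 0.0]
wrist_force: [-0.8, -1.6, 2.4]
gripper_width: -0.006
grip_force: 1.1
```

It gives: 2.4 N and already sinking. I'll push it to the stop, slowly.

```bash
python3 -m creep '[{"tx":0,"ty":0,"tz":-0.002,"wx":0,"wy":0,"wz":0},{"tx":0,"ty":0,"tz":-0.004,"wx":0,"wy":0,"wz":0},{"tx":0,"ty":0,"tz":-0.006,"wx":0,"wy":0,"wz":0},{"tx":0,"ty":0,"tz":-0.008,"wx":0,"wy":0,"wz":0},{"tx":0,"ty":0,"tz":-0.0085,"wx":0,"wy":0,"wz":0},{"tx":0,"ty":0,"tz":-0.0085,"wx":0,"wy":0,"wz":0},{"tx":0,"ty":0,"tz":-0.0085,"wx":0,"wy":0,"wz":0}]'
```

```text
t: 7.75
eef_pos: [0.5239, 0.0113, 0.0499]
tcp_rot: [0.993, 0.115, 0.0, 0.0]
wrist_force: [-3.6, -1.5, 11.7]
gripper_width: -0.001
grip_force: 5.9
```

```bash
python3 -m creep '[{"tx":0,"ty":0,"tz":0,"wx":0,"wy":0,"wz":0},{"tx":0,"ty":0,"tz":0,"wx":0,"wy":0,"wz":0},{"tx":0,"ty":0,"tz":0,"wx":0,"wy":0,"wz":0},{"tx":0,"ty":0,"tz":0,"wx":0,"wy":0,"wz":0}]'
python3 - <<'E'
from h import *
im=bot.read_camera('scene');cv2.imwrite('pics/s2.png',cv2.resize(im[150:330,120:380,::-1],None,fx=3,fy=3))
E
```

```text
t: 8.25
eef_pos: [0.5239, 0.0114, 0.0499]
tcp_rot: [0.993, 0.115, 0.0, 0.0]
wrist_force: [-3.5, -2.4, 12.0]
gripper_width: 0.002
grip_force: 5.8
```

View pics/s2.png

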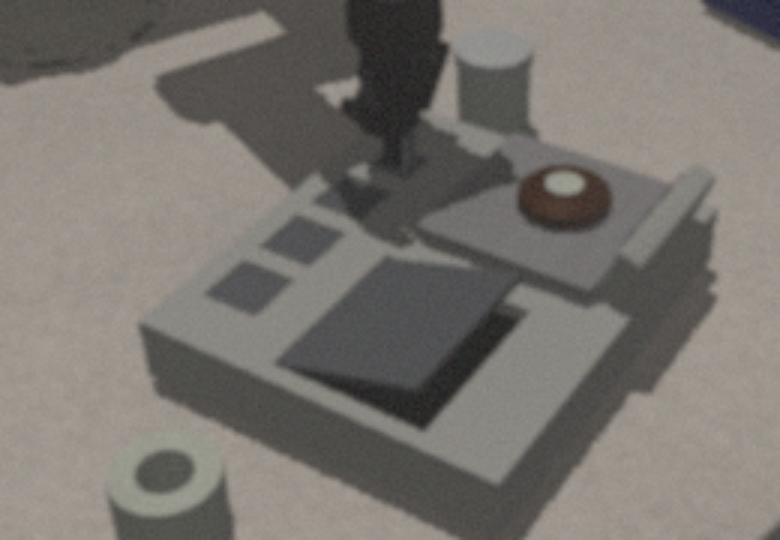

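The door stands ajar, its far edge raised at about (465,335) in the crop. The fingertips hold the leftmost plate in at (400,165), and the cookie, jar and roll are in place.

```bash
python3 -c "
from bench import bot
print(bot.close_job())"
```

```text
the job is handed in; nothing more can be done
None
```

The release is the leftmost plate: it is pushed 8 mm in to its stop and still held there at about 12 N, the battery door is ajar, and the job was handed in at about 8 s, with nothing else disturbed.

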